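# Pack the block plane and stack the second tote on top

## Robot

A 6-joint arm with a two-finger parallel gripper is mounted at the origin on the work surface. World frame = base frame: x ahead of the robot, y to its left, z up, the work surface at z = 0. Lengths are in mm, angles in degrees, forces in N, time in s.
With the tool pointing down it reaches from about 350 to 875 mm from the base axis. Payload 4.2 kg.
Tool frame: the origin (TCP) lies at the very end of the fingers, on their centre line; the grasp point (between the pads) lies 19 mm behind it (bot.grip_depth is the distance from the TCP to the grasp point, in mm); z points along the fingers, y is the line along which they close (so a half turn about z gives the same grasp; the last joint's range is limited). The gripper opens to 87 mm and grips with 3 to 60 N. Pads are 19 mm wide; open, the fingers measure 117 mm over their backs; the gripper's body (75 mm by 190 mm) begins 51 mm behind the grasp point.
Start: joints at [-52.678, 22.042, 0.453, 0, -68.411, -14.817], TCP at [239.249, -577.373, 222.55] pointing down, gripper open.
Joint ranges: [-179.83, 179.83], [-69.29, 118.12], [-61.27, 80.66], [-181.25, 117.63], [-171.15, -9.14], [-177.46, 177.46]. Speed limits (degrees/s): [159.86, 159.86, 180, 180, 180, 180].

## Interface

Orientations are given as a 3x3 rotation matrix whose columns are the frame's x, y, z axes.
In Python, from bench import bot, eyes gives the robot as it stands.
- The arm moves only by the tool play_rows, never from a script. Its argument "rows" is a list of rows, each a list of 2 entries, a list of its own where there are three numbers: the shift along the tool's x, y, z scaled (see below), then the turn, a rotation vector about the tool's x, y, z scaled (see below). A call has 1 to 8 rows; each row shifts and turns the commanded pose from where the row before left it, along the tool's axes as they then stand; what a row does not reach is not made up. The controller multiplies each number of a shift by 0.06 m and each number of a turn by pi/4 rad. A row lasts 1/8 s, in which the tool goes at most 62.5 mm and 10.7 degrees, less where a joint would pass 70% of its speed; a pose out of reach is approached as far as the arm can. A call with a number of a shift or a turn outside -1 to 1 is refused whole. A call with a gripper value outside its range is refused whole. "hand" is the opening in per cent of the stroke, from 0 (shut) to 100 (fully open), set as the call begins (left out, the last holds). The fingers move at their own pace and stop on an object; "newtons" is the grip in N (left out, the last holds). Time passes only in rows, so rows that do not move let the fingers close. It gives the time, the measured TCP pose, the force, the opening and the grip force at its end, in the units of the state.
- bot.get_state(): the state, without advancing time (a new reading comes with each control period).
- eyes.grab_frame(name): name is "side" or "top" or "wrist"; returns a dict with "color" (420x560x3 uint8, red, green, blue), "fx", "fy", "cx", "cy" (pixels), "R" (3x3) and "t" (3): a world point X has camera coordinates R X + t; the wrist camera has in their place "hand_eye" (4x4, takes a point from camera to tool coordinates, whose origin is the TCP and whose axes are the flange's). Camera axes: x right, y down, z forward; pixel columns grow to the right and rows downward; lengths in mm; the calibration is good to about 2 mm. A picture is of the moment at which its call begins: read the wrist's pose just before it. There is no depth.
- bot.job_done(): hands the job in; it is judged then, once.
The state is a dict: "t": time; "joint_positions": joint angles; "qvel": joint speeds; "tau": joint torques, N m; "tcp_pos": TCP position; "orientation": TCP orientation; "wrist_force": force on the tool from outside, world axes, zero at the start; "wrist_torque": the same for the moment, N m; "width": opening from 0.0 (shut) to 1.0 (fully open); "finger_force": force on a finger pad.
Only numpy, scipy, OpenCV 4.12 (cv2) and the standard library are available. Lean on these libraries where they do the work, as an engineer would, in place of code of your own. Each camera call takes 0.05 s, during which the arm holds its last target. There are 200 camera calls.

## Task

Lift the empty tote out of the one it is nested in and set it down on the cork mat, then put the small block plane over the rim into the lower tote, sole down on its floor. Finally take the empty tote again, turn it half a turn so that it stacks instead of nesting, and stack it squarely on the lower tote, fully seated, above the plane. Set things down, do not drop them, and leave everything else on the bench where it is.

Things in the scene. Friction and masses are not known exactly. Their poses are not given: they have to be found in the camera images.
- lower_tote: Grey plastic stack-nest tote, no lid, loose on the bench. Rim 190 x 154 mm, plus a 12 mm pull tab at one end; 85 mm high, 0.26 kg. Origin: centre of underside; z up, x lengthwise to the tab end. Walls 3 mm, leaning out; floor 4 mm thick, 130 x 94 mm inside. An alike tote put on it the same way round nests inside (underside 24 mm above this one's).
- upper_tote: Second tote, same shape and axes (origin: centre of underside), empty, at first nested loosely in the lower one, tabs at the same end, underside 24 mm above the other's; lifts straight out. Turned half a turn and lowered centred, its lugs rest on the lower rim and its feet dip 10 mm inside (5 mm play across): stacked, underside 75 mm above the lower's.
- upper_tote_tab (a point): Top of the upper tote's pull tab, at (100, 0, 85) mm in its frame; the tab is 70 mm wide (y), x = 94 to 106, z = 80 to 85 mm. It marks the +x end.
- lower_tote_tab (a point): Same point of the lower tote: top of its pull tab, at (100, 0, 85) mm in its frame.
- upper_tote_side (a point): Top of the upper tote's rim on its +y long side between the two slots, at (17, 71, 85) mm in its frame. The rim is an upright band 12 mm thick, 15 mm high (z = 70 to 85): long sides at y = 65 to 77 mm either side, usable from x = -4 to 38 between the slots. Pinch it from above, one finger inside the tote; the -y side is alike.
- upper_tote_end (a point): Top of the upper tote's rim at the end without tab, at (-89, 0, 85) mm in its frame; this end's band (x = -83 to -95 mm, 12 mm thick, 15 mm high, 154 mm wide) is unbroken and can be pinched from above. The tab end's band is alike, the tab sticking out of it for y = -35 to 35 mm.
- lower_tote_slot (a point): Rim-high centre of a slot of the lower tote, at (52, 71, 85) mm in its frame. Each long side of either tote has two open slots, x = -32 to -4 and 38 to 66 mm, from z = 24 mm up through the rim. Nearer the tab end, so the pattern differs when turned.
- upper_tote_lug (a point): Outer end of a lug of the upper tote, at (52, 76, 17) mm in its frame. Lugs sit under the slots, at x = -18 and 52 mm on both long sides, 18 mm wide, z = 10 to 24 mm, out to y = 76 mm; a foot below each reaches out to y = 60 mm, z = 0 to 10 mm. Lugs drop into slots (nest) or rest on the rim (stack).
- block_plane: Small black iron block plane with brass and a dark wood nose knob, the smaller of the two planes: 112 mm long, 44 wide, 42 high, 0.42 kg, on its sole. Origin: centre of the sole; x to the knob, z up. Upright side faces 44 mm apart, x = -32 to 28 mm up to z = 30 (x = -24 to 20 up to 42): pinch there from above.
- mat: cork mat fixed on the bench, kept clear, 220 mm square, 3 mm thick. Origin: centre of its underside
- bench_plane: the long bench plane (bystander), 245 mm long, 62 mm wide, 100 mm high; leave it where it is
- mallet: wooden mallet (bystander) lying down, 300 mm long, 75 mm high; leave it where it is
- bench_brush: bench brush (bystander), 200 mm long,low; leave it where it is
- screwdriver: screwdriver (bystander), 190 mm long; leave it where it is
- try_square: try square (bystander), 110 mm stock, 150 mm blade; leave it where it is
- oilstone: oilstone in a wooden base (bystander), 210 x 75 x 34 mm; leave it where it is
- wax_tin: flat steel tin (bystander), 84 mm across, 35 mm high, behind the mat; leave it where it is
- offcut: wood offcut (bystander), 160 x 50 x 25 mm; leave it where it is
Mind the look-alikes: they are no part of the job. Leave any blue or green look-alike of the block_plane alone.

How it is judged:
By the outcome, as a careful person would: the job done as asked, in the order asked, and still so for the second after the job is handed in, with the robot touching nothing.
It also fails if it takes over 72 s, if anything falls off the work surface, if the arm or the gripper's body presses on something with over 40 N, if the wrist force passes 120 N, or if a joint passes its speed limit or range.

## Working session

There is one attempt and no reset: what is moved stays moved. The work goes in short steps, Python scripts to look and compute and a tool call to move; the robot and the scene stay as the last step left them, time stands still between calls to the robot, and variables do not carry over. Pictures are saved under pics/ and viewed, at most 10 in all, crops included, and the job is handed in when it is done.

Besides the shell and the picture viewer there is one more tool, called after ">>>" in YAML: its name, and indented under it one key for each argument. play_rows: Moves the arm, as the interface text tells. Its arguments: {"type":"object","properties":{"rows":{"type":"array","items":{"type":"array"}},"hand":{"type":"number"},"newtons":{"type":"number"}},"required":["rows"]}

```bash
mkdir -p pics; ls
cat > h.py <<'E'
import numpy as np, cv2, json
from bench import bot, eyes
def snap(n,name):
    s=bot.get_state(); f=eyes.grab_frame(n); 
    if n=="wrist":
        H=np.array(f["hand_eye"]); R=np.array(s["orientation"]); 
        Rc=R@H[:3,:3]; c=R@H[:3,3]+np.array(s["tcp_pos"])
        f["R"]=Rc.T; f["t"]=-Rc.T@c
    cv2.imwrite(f"pics/{name}.png",np.array(f["color"])[:,:,::-1])
    np.savez(f"pics/{name}.npz",**{k:np.array(f[k]) for k in("color","fx","fy","cx","cy","R","t")})
    return f
def load(name): return dict(np.load(f"pics/{name}.npz"))
def ray(f,u,v):
    R=np.array(f["R"]); c=-R.T@np.array(f["t"]); d=R.T@np.array([(u-f["cx"])/f["fx"],(v-f["cy"])/f["fy"],1]); return c,d
def onz(f,u,v,z):
    c,d=ray(f,u,v); return c+d*(z-c[2])/d[2]
def tri(obs):
    A=np.zeros((3,3));b=np.zeros(3)
    for f,u,v in obs:
        c,d=ray(f,u,v); d=d/np.linalg.norm(d); P=np.eye(3)-np.outer(d,d); A+=P;b+=P@c
    return np.linalg.solve(A,b)
def proj(f,X):
    x=np.array(f["R"])@np.array(X)+f["t"]; return np.array([f["fx"]*x[0]/x[2]+f["cx"],f["fy"]*x[1]/x[2]+f["cy"]])
E
python3 - <<'E'
from h import *
a=snap("top","top0");b=snap("side","side0");snap("wrist","w0")
for f in(a,b): print(f["fx"],f["R"],f["t"], -np.array(f["R"]).T@f["t"])
s=bot.get_state();print(s["t"],s["tcp_pos"],s["orientation"])
E
```

```text
pics
413.1818530764928 [[ 0.02806339 -0.99929848  0.02479923]
 [-0.99101757 -0.03105887 -0.13007509]
 [ 0.13075408 -0.02092612 -0.99119396]] [ -30.23890302  560.27656123 1483.28429569] [ 362.14705093   18.22325263 1543.85036345]
528.4565601640536 [[-0.82748523 -0.56135455  0.01221711]
 [-0.43530819  0.62763507 -0.64543086]
 [ 0.35464767 -0.53940271 -0.76372099]] [ 471.72717903  283.28152405 1452.66721369] [  -1.52299782  870.5814136  1286.50793616]
0.15 [ 239.04677608 -576.98583716  221.70997333] [[-9.23894328e-01 -3.82646936e-01 -7.69414984e-04]
 [-3.82647686e-01  9.23893115e-01  1.50338082e-03]
 [ 1.35593140e-04  1.68337988e-03 -9.99998574e-01]]
```

View pics/top0.png

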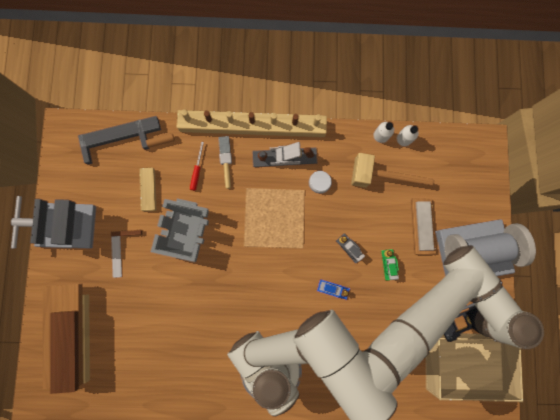

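View pics/side0.png

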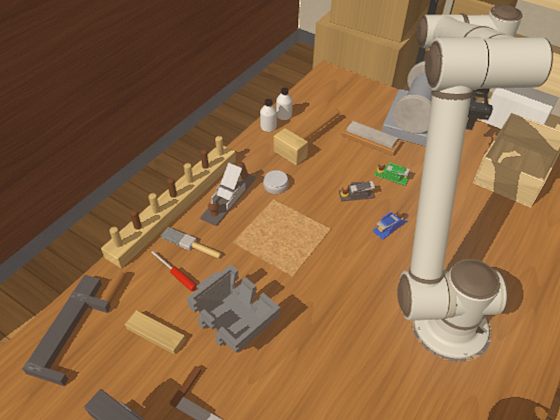

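The top view shows the nested totes at (183,231), the mat at (274,218), and the bench plane at (285,157). There are three small planes: blue at (333,289), green at (390,265) and black with a knob at (351,248). The black one fits "black iron, brass, dark knob". I'll confirm it in an enlarged mosaic.

Run:
```python
from h import *
a=cv2.imread("pics/top0.png");b=cv2.imread("pics/side0.png")
def c(i,u,v,w,h): return cv2.resize(i[v:v+h,u:u+w],(400,300),interpolation=cv2.INTER_CUBIC)
m=np.vstack([np.hstack([c(a,140,190,80,80*3//4+20-20),c(b,180,255,108,81+20-20)]),np.hstack([c(a,325,225,60,45),c(b,330,170,60,45)])])
cv2.imwrite("pics/mos.png",m)
```

```text
(no output)
```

View pics/mos.png

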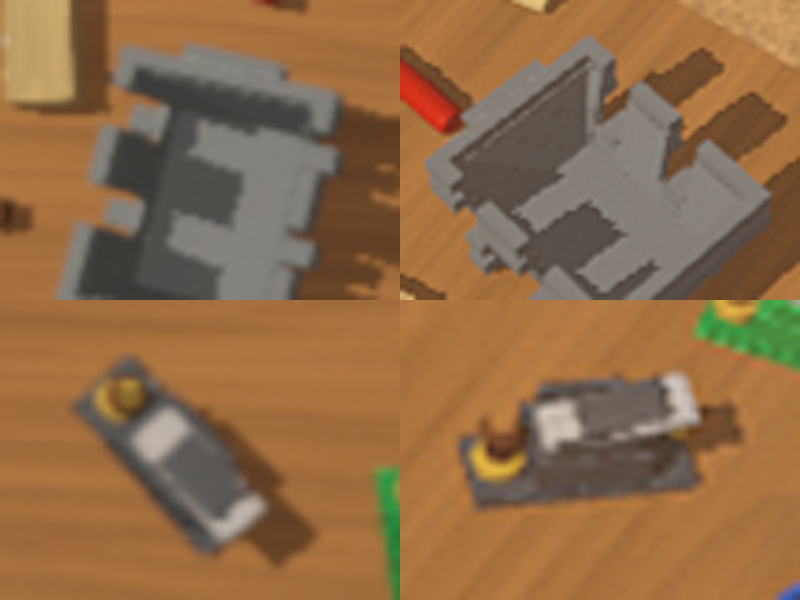

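The black plane with the brass ring, dark knob and no blue or green is confirmed as the block plane, at top (351,248) with its knob to the upper left. The tote tab is at the far end, around top (186,202) and side (208,274).

Run:
```python
from h import *
a=load("top0");b=load("side0")
T=lambda u,v:(140+u/5-.4,190+v/5-.4); S=lambda u,v:(180+(u-400)*.27-.4,255+v*.27-.4)
P=lambda u,v:(325+u*.15-.4,225+(v-300)*.15-.4); Q=lambda u,v:(330+(u-400)*.15-.4,170+(v-300)*.15-.4)
def two(n,p,q,z):
    print(n,tri([(a,*p),(b,*q)]).round(0),onz(a,*p,z).round(0),onz(b,*q,z).round(0))
two("corner+x+y",T(120,48),S(428,165),109)
two("corner+x-y",T(343,97),S(590,40),109)
two("tabL",T(188,45),S(465,103),109); two("tabR",T(283,65),S(548,55),109)
two("-ysidelow",T(340,150),S(640,88),109)
two("knob",P(122,395),Q(498,430),42)
two("rearcap",P(240,515),Q(685,395),42)
two("capfront",P(155,440),Q(560,420),36)
for n,p,z in(("solefront",P(103,382),0),("soleback",P(230,530),0)): print(n,onz(a,*p,z).round(0))
for n,f in(("top",a),("side",b)):
    h=cv2.cvtColor(f["color"],cv2.COLOR_RGB2HSV); m=cv2.inRange(h,(10,90,170),(22,190,255))
    m=cv2.morphologyEx(m,cv2.MORPH_OPEN,np.ones((5,5)))
    k,l,st,c=cv2.connectedComponentsWithStats(m)
    for i in range(1,k):
        if 1500<st[i,4]<8000: print(n,st[i],c[i].round(1),onz(f,*c[i],3).round(0))
```

```text
corner+x+y [593. 393. 109.] [594. 393. 109.] [592. 393. 109.]
corner+x-y [567. 239. 100.] [564. 236. 109.] [565. 244. 109.]
tabL [596. 344. 122.] [597. 346. 109.] [604. 339. 109.]
tabR [581. 277. 116.] [585. 279. 109.] [582. 272. 109.]
-ysidelow [527. 240.  75.] [527. 237. 109.] [509. 257. 109.]
knob [ 480. -250.   35.] [ 479. -249.   42.] [ 479. -243.   42.]
rearcap [ 414. -314.   44.] [ 415. -314.   42.] [ 415. -316.   42.]
capfront [ 456. -267.   42.] [ 455. -268.   36.] [ 459. -272.   36.]
solefront [ 489. -246.    0.]
soleback [ 408. -318.    0.]
top [ 237  188   67   60 3523] [272.8 217.7] [554.   9.   3.]
side [ 452  153   43   98 1884] [472.4 192.9] [ 132. -508.    3.]
side [ 221  192  115   97 5322] [280.1 238.9] [552.  22.   3.]
side [ 306  212   75  102 1902] [346.1 262.5] [339. -16.   3.]
side [ 116  273   66  109 2633] [148.9 326.3] [675. 474.   3.]
side [ 310  285   90  135 2266] [359.3 352.8] [166. 219.   3.]
side [ 268  313   85  107 1701] [306.9 373.4] [250. 345.   3.]
```

```bash
cat >> h.py <<'E'
from scipy.spatial.transform import Rotation as Ro
def down(phi):
    p=np.radians(phi); y=np.array([np.cos(p),np.sin(p),0]); z=np.array([0,0,-1.]); return np.column_stack([np.cross(y,z),y,z])
def plan(X,phi,n=8,start=None,hold=0):
    """rows to world TCP X, closing angle phi (directed), n equal rows, rounded with carry"""
    if start is None:
        s=bot.get_state(); start=(np.array(s["tcp_pos"]),np.array(s["orientation"]))
    p,R=start; p=p.copy(); out=[]; p0=p.copy(); D=down(phi)
    rv=Ro.from_matrix(R.T@D).as_rotvec(); R0=R
    for i in range(1,n+1):
        d=R.T@(p0+(np.array(X)-p0)*i/n-p)/60; d=d.round(2)
        Rt=R0@Ro.from_rotvec(rv*i/n).as_matrix()
        t=(Ro.from_matrix(R.T@Rt).as_rotvec()/(np.pi/4)).round(3)
        p=p+R@d*60; R=R@Ro.from_rotvec(t*np.pi/4).as_matrix()
        out.append([(d+0.).tolist(),(t+0.).tolist()])
    for i in range(0,n,8): print(json.dumps(out[i:i+8]))
    return p,R
def where():
    s=bot.get_state(); y=np.array(s["orientation"])[:,1]; 
    print("t",round(s["t"],2),np.round(s["tcp_pos"],1),"phi",round(np.degrees(np.arctan2(y[1],y[0])),1),"j",np.round(s["joint_positions"],0),"F",np.round(s["wrist_force"],1),"w",round(s["width"]*87,1),s["finger_force"])
E
python3 - <<'E'
from h import *
e=plan([470,200,230],80,16); print(e[0])
f=eyes.grab_frame("wrist"); print(np.round(f["hand_eye"],2),f["fx"])
E
```

```text
[[[-0.53, 0.66, -0.01], [0.0, 0.0, 0.045]], [[-0.51, 0.67, -0.01], [0.0, 0.0, 0.045]], [[-0.48, 0.69, 0.0], [0.0, 0.0, 0.045]], [[-0.46, 0.71, -0.01], [0.0, 0.0, 0.046]], [[-0.44, 0.72, -0.01], [0.001, 0.0, 0.045]], [[-0.41, 0.74, -0.01], [0.0, 0.0, 0.045]], [[-0.38, 0.76, 0.0], [0.0, 0.0, 0.045]], [[-0.35, 0.76, -0.01], [0.0, 0.0, 0.045]]]
[[[-0.33, 0.78, -0.01], [0.0, 0.0, 0.045]], [[-0.3, 0.79, -0.01], [0.0, -0.001, 0.045]], [[-0.27, 0.8, -0.01], [0.0, 0.0, 0.045]], [[-0.24, 0.81, 0.0], [0.0, 0.0, 0.046]], [[-0.22, 0.82, -0.01], [0.001, 0.0, 0.045]], [[-0.18, 0.82, -0.01], [0.0, 0.0, 0.045]], [[-0.16, 0.83, -0.01], [0.0, 0.0, 0.045]], [[-0.12, 0.83, -0.01], [0.0, 0.0, 0.045]]]
[469.77022724 199.74424673 230.08556505]
[[-0.0000e+00 -9.7000e-01 -2.6000e-01  7.0100e+01]
 [ 1.0000e+00 -0.0000e+00 -0.0000e+00 -7.0000e-02]
 [ 0.0000e+00 -2.6000e-01  9.7000e-01 -1.6128e+02]
 [ 0.0000e+00  0.0000e+00  0.0000e+00  1.0000e+00]] 310.0598861711933
```

>>> play_rows:
  rows:
    - [[-0.53, 0.66, -0.01], [0, 0, 0.045]]
    - [[-0.51, 0.67, -0.01], [0, 0, 0.045]]
    - [[-0.48, 0.69, 0], [0, 0, 0.045]]
    - [[-0.46, 0.71, -0.01], [0, 0, 0.045]]
    - [[-0.44, 0.72, -0.01], [0, 0, 0.045]]
    - [[-0.41, 0.74, -0.01], [0, 0, 0.045]]
    - [[-0.38, 0.76, 0], [0, 0, 0.045]]
    - [[-0.35, 0.76, -0.01], [0, 0, 0.045]]
  hand: 100

```text
t: 1.2
tcp_pos: [354.5, -187.4, 226.3]
orientation: [[-0.994, -0.109, 0.001], [-0.109, 0.994, -0.0], [-0.001, -0.0, -1.0]]
wrist_force: [1.2, -0.1, -0.3]
width: 1.001
finger_force: 0.0
```

>>> play_rows:
  rows:
    - [[-0.33, 0.78, -0.01], [0, 0, 0.045]]
    - [[-0.3, 0.79, -0.01], [0, 0, 0.045]]
    - [[-0.27, 0.8, -0.01], [0, 0, 0.045]]
    - [[-0.24, 0.81, 0], [0, 0, 0.045]]
    - [[-0.22, 0.82, -0.01], [0, 0, 0.045]]
    - [[-0.18, 0.82, -0.01], [0, 0, 0.045]]
    - [[-0.16, 0.83, -0.01], [0, 0, 0.045]]
    - [[-0.12, 0.83, -0.01], [0, 0, 0.045]]

```text
t: 2.2
tcp_pos: [469.4, 201.2, 230.4]
orientation: [[-0.985, 0.173, 0.0], [0.173, 0.985, 0.0], [-0.0, 0.0, -1.0]]
wrist_force: [0.0, -0.3, 0.3]
width: 1.004
finger_force: 0.0
```

Run:
```python
from h import *
where(); snap("wrist","w1"); where()
```

```text
t 2.2 [469.4 201.2 230.4] phi 80.1 j [  41.   11.  -15.    0.  -65. -141.] F [ 0.  -0.3  0.3] w 87.3 0.0
t 2.25 [471.9 206.  230.1] phi 80.2 j [  42.   11.  -14.    0.  -65. -142.] F [2.4 4.6 1. ] w 86.8 0.0
```

View pics/w1.png

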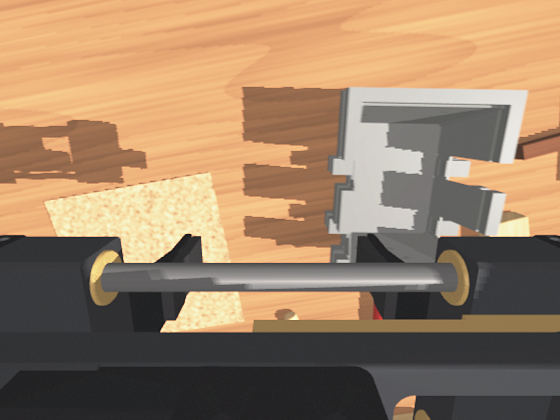

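The wrist view shows the tote's tabless end with outer rim corners at (346,88) and (526,90). Image right is tote +y, and the mat lies to the left.

Run:
```python
from h import *
f=load("w1");a=load("top0")
A=onz(f,346,88,109);B=onz(f,526,90,109);print(A,B,np.linalg.norm(B-A))
# side-view check of those corners' height: near corners in side image
y=(B-A)/np.linalg.norm(B-A); th=np.degrees(np.arctan2(y[1],y[0]));print("yang",th)
x=np.array([y[1],-y[0],0]); C=(A+B)/2+95*x; print("centre(wrist)",C)
D=np.array([593,393,109.]);E_=np.array([565,238,109.]);y2=(D-E_)/np.linalg.norm(D-E_);x2=np.array([y2[1],-y2[0],0]);print(np.degrees(np.arctan2(y2[1],y2[0])),(D+E_)/2-95*x2)
where()
m=load("top0")
C2=(C+(D+E_)/2-95*x2)/2; print(C2)
# height check: near corners seen in wrist & top
for P in (A,B): print(proj(a,P))
# refined mat from wrist: edges corners
for p in ((45,203),(211,173)): print("mat",onz(f,*p,3))
```

```text
[382.50316803 274.999568   109.        ] [410.77607503 426.94293011 109.        ] 154.55142367422258
yang 79.45922189795927
centre(wrist) [490.03649266 333.59239805 109.        ]
79.76022537095989 [485.5131183  332.38795282 109.        ]
t 2.25 [471.9 206.  230.1] phi 80.2 j [  42.   11.  -14.    0.  -65. -142.] F [2.4 4.6 1. ] w 86.8 0.0
[487.77480548 332.99017544 109.        ]
[194.25035532 260.85930419]
[150.33235349 251.31672105]
mat [ 447.81226869 -102.55802124    3.        ]
mat [446.75208418 118.25618791   3.        ]
```

Run:
```python
from h import *
s=(np.array([469.8,199.7,230.1]),down(80.0))
e=plan([483,261.7,150],79.6,5,s); plan([483,261.7,130],79.6,1,e)
```

```text
[[[-0.01, 0.21, 0.27], [0.0, 0.0, 0.002]], [[0.0, 0.21, 0.26], [0.0, 0.0, 0.002]], [[-0.01, 0.21, 0.27], [0.0, 0.0, 0.001]], [[-0.01, 0.21, 0.27], [0.0, 0.0, 0.002]], [[0.0, 0.22, 0.26], [0.0, 0.0, 0.002]]]
[[[0.0, 0.0, 0.34], [0.0, 0.0, 0.0]]]
```

>>> play_rows:
  rows:
    - [[-0.01, 0.21, 0.27], [0, 0, 0.002]]
    - [[0, 0.21, 0.26], [0, 0, 0.002]]
    - [[-0.01, 0.21, 0.27], [0, 0, 0.002]]
    - [[-0.01, 0.21, 0.27], [0, 0, 0.002]]
    - [[0, 0.22, 0.26], [0, 0, 0.002]]
    - [[0, 0, 0.34], [0, 0, 0]]
    - [[0, 0, 0], [0, 0, 0]]
    - [[0, 0, 0], [0, 0, 0]]

```text
t: 3.25
tcp_pos: [482.6, 262.2, 130.6]
orientation: [[-0.984, 0.179, 0.001], [0.179, 0.984, 0.0], [-0.001, 0.0, -1.0]]
wrist_force: [0.3, 0.3, 1.1]
width: 1.001
finger_force: 0.0
```

Run:
```python
from h import *
where(); f=snap("wrist","w2"); where(); snap("side","s2")
e=plan([483,261.7,89],79.6,5)
for n,f in(("w2",f),): cv2.imwrite("pics/w2c.png",cv2.resize(cv2.imread("pics/w2.png"),(800,600)))
```

```text
t 3.25 [482.6 262.2 130.6] phi 79.7 j [  45.   20.  -18.    0.  -53. -146.] F [0.3 0.3 1.1] w 87.1 0.0
t 3.3 [482.7 262.3 130.9] phi 79.7 j [  45.   20.  -18.    0.  -53. -146.] F [-0.1 -0.7  0.7] w 87.5 0.0
[[[0.0, 0.0, 0.14], [0.0, 0.0, 0.0]], [[0.0, 0.0, 0.14], [0.001, 0.001, 0.0]], [[0.0, -0.01, 0.14], [0.0, 0.0, 0.001]], [[0.0, 0.0, 0.14], [0.001, 0.0, 0.0]], [[-0.01, 0.0, 0.14], [0.0, 0.001, 0.0]]]
```

View pics/w2c.png

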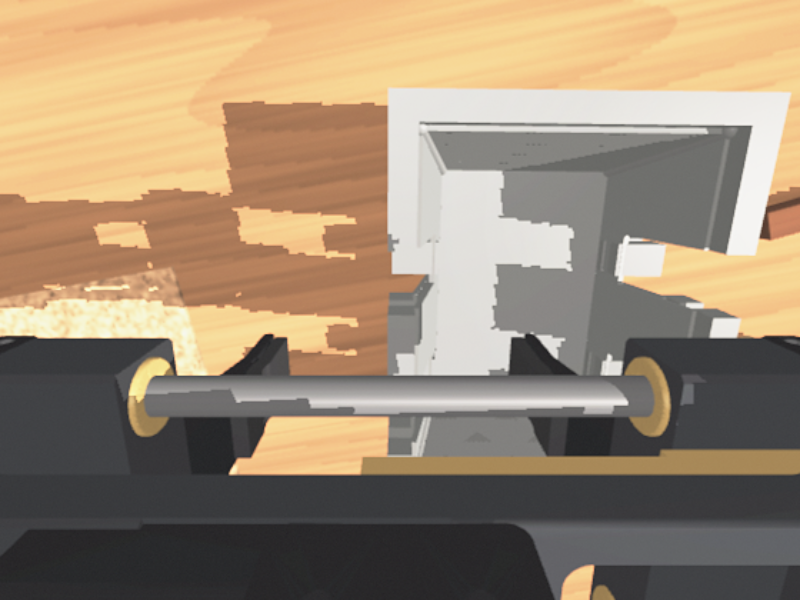

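The gripper straddles the −y rim band, with the rim at columns 390–430 of the 800-wide view. I'll recheck the corners from this settled pose.

Run:
```python
from h import *
f=load("w2")
A=onz(f,388*.7,88*.7,109);B=onz(f,790*.7,92*.7,109);print(A,B,np.linalg.norm(B-A))
y=(B-A)/np.linalg.norm(B-A);x=np.array([y[1],-y[0],0]);C=(A+B)/2+95*x
print(np.degrees(np.arctan2(y[1],y[0])),C, C+8*x-71*y)
print("tri",tri([(f,388*.7,88*.7),(load("w1"),346,88)]),tri([(f,790*.7,92*.7),(load("w1"),526,90)]))
```

```text
[381.75071664 276.82297288 109.        ] [410.59573706 427.22337915 109.        ] 153.14149473048644
79.14317993670839 [489.47281636 334.12941741 109.        ] [483.95639378 262.89340768 109.        ]
tri [381.5070353  276.52341769 103.70496593] [410.64853795 424.28446477 112.52726566]
```

>>> play_rows:
  rows:
    - [[-0.01, 0.01, 0.14], [0, 0, 0]]
    - [[-0.01, 0, 0.14], [0, 0, 0]]
    - [[0, 0, 0.14], [0, 0, 0]]
    - [[0, 0, 0.14], [0, 0, 0]]
    - [[0, 0, 0.13], [0, 0, 0]]
    - [[0, 0, 0], [0, 0, 0]]

```text
t: 4.1
tcp_pos: [483.1, 261.9, 87.9]
orientation: [[-0.984, 0.18, -0.001], [0.18, 0.984, -0.001], [0.001, -0.001, -1.0]]
wrist_force: [-0.5, -0.3, 0.7]
width: 0.995
finger_force: 0.0
```

>>> play_rows:
  rows:
    - [[0, 0, 0], [0, 0, 0]]
    - [[0, 0, 0], [0, 0, 0]]
    - [[0, 0, 0], [0, 0, 0]]
    - [[0, 0, 0], [0, 0, 0]]
    - [[0, 0, 0], [0, 0, 0]]
    - [[0, 0, 0], [0, 0, 0]]
  hand: 0
  newtons: 50

```text
t: 4.85
tcp_pos: [483.4, 262.2, 88.8]
orientation: [[-0.984, 0.18, -0.0], [0.18, 0.984, 0.0], [0.0, 0.0, -1.0]]
wrist_force: [-0.7, -0.0, 0.2]
width: 0.405
finger_force: 0.0
```

>>> play_rows:
  rows:
    - [[0, 0, 0], [0, 0, 0]]
    - [[0, 0, 0], [0, 0, 0]]
    - [[0, 0, 0], [0, 0, 0]]
    - [[0, 0, 0], [0, 0, 0]]
    - [[0, 0, 0], [0, 0, 0]]
    - [[0, 0, 0], [0, 0, 0]]

```text
t: 5.6
tcp_pos: [483.8, 262.7, 89.1]
orientation: [[-0.984, 0.179, 0.001], [0.179, 0.984, 0.001], [-0.001, 0.001, -1.0]]
wrist_force: [-0.2, 1.1, 2.9]
width: 0.172
finger_force: 48.4
```

>>> play_rows:
  rows:
    - [[0, 0, -0.08], [0, 0, 0]]
    - [[0, 0, -0.15], [0, 0, 0]]
    - [[0, 0, -0.2], [0, 0, 0]]
    - [[0, 0, -0.2], [0, 0, 0]]
    - [[0, 0, -0.25], [0, 0, 0]]
    - [[0, 0, -0.3], [0, 0, 0]]
    - [[0, 0, -0.3], [0, 0, 0]]
    - [[0, 0, -0.3], [0, 0, 0]]

```text
t: 6.6
tcp_pos: [483.3, 262.0, 197.0]
orientation: [[-0.984, 0.18, 0.0], [0.18, 0.984, 0.0], [-0.0, 0.0, -1.0]]
wrist_force: [0.5, -0.1, -3.0]
width: 0.155
finger_force: 49.2
```

Run:
```python
from h import *
where(); snap("side","s3");snap("top","t3"); w=snap("wrist","w3")
a=cv2.imread("pics/s3.png")[220:370,150:350];b=cv2.imread("pics/t3.png")[170:290,130:290]
cv2.imwrite("pics/m3.png",np.vstack([np.hstack([cv2.resize(a,(400,300)),cv2.resize(b,(400,300))]),np.hstack([cv2.resize(cv2.imread("pics/w3.png"),(400,300)),np.zeros((300,400,3),np.uint8)])]))
```

```text
t 6.6 [483.3 262.  197. ] phi 79.7 j [  45.   16.  -12.    0.  -62. -146.] F [ 0.5 -0.1 -3. ] w 13.5 49.152190927416086
```

View pics/m3.png

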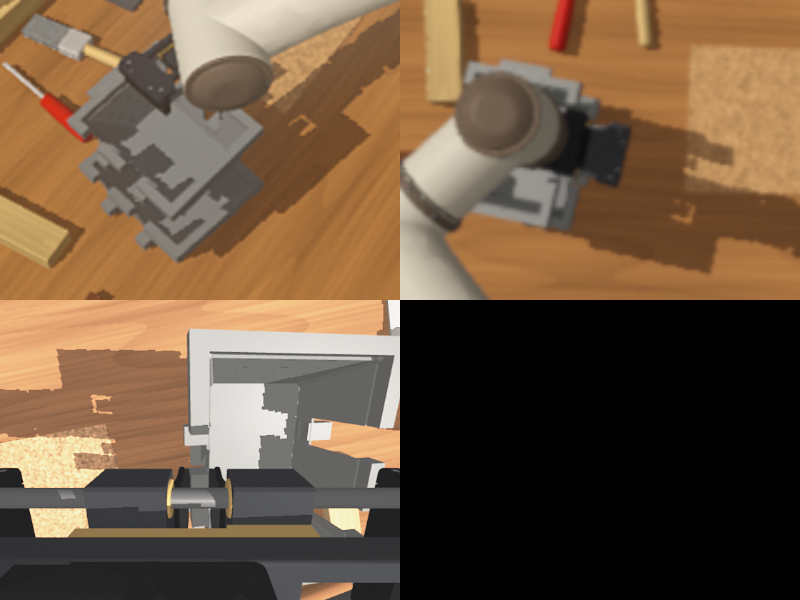

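Run:
```python
from h import *
e=plan([551,-63,170],79.6,8,(np.array([483.4,262.2,196.5]),down(79.6))); plan([551,-63,80],79.6,6,e)
```

```text
[[[-0.26, -0.64, 0.06], [0.0, 0.0, 0.0]], [[-0.26, -0.64, 0.05], [0.0, 0.0, 0.0]], [[-0.26, -0.64, 0.06], [0.0, 0.0, 0.0]], [[-0.26, -0.64, 0.05], [0.0, 0.0, 0.0]], [[-0.26, -0.64, 0.06], [0.0, 0.0, 0.0]], [[-0.26, -0.65, 0.05], [0.0, 0.0, 0.0]], [[-0.27, -0.64, 0.06], [0.0, 0.0, 0.0]], [[-0.26, -0.64, 0.05], [0.0, 0.0, 0.0]]]
[[[0.0, 0.0, 0.25], [0.0, 0.0, 0.0]], [[0.0, 0.0, 0.25], [0.0, 0.0, 0.0]], [[0.0, 0.0, 0.25], [0.0, 0.0, 0.0]], [[0.0, 0.0, 0.25], [0.0, 0.0, 0.0]], [[0.0, 0.0, 0.25], [0.0, 0.0, 0.0]], [[0.0, 0.0, 0.25], [0.0, 0.0, 0.0]]]
```

>>> play_rows:
  rows:
    - [[-0.26, -0.64, 0.02], [0, 0, 0]]
    - [[-0.26, -0.64, 0.05], [0, 0, 0]]
    - [[-0.26, -0.64, 0.06], [0, 0, 0]]
    - [[-0.26, -0.64, 0.06], [0, 0, 0]]
    - [[-0.26, -0.64, 0.06], [0, 0, 0]]
    - [[-0.26, -0.65, 0.06], [0, 0, 0]]
    - [[-0.27, -0.64, 0.06], [0, 0, 0]]
    - [[-0.26, -0.64, 0.06], [0, 0, 0]]

```text
t: 7.75
tcp_pos: [551.1, -64.4, 168.8]
orientation: [[-0.984, 0.18, -0.002], [0.18, 0.984, 0.0], [0.002, -0.0, -1.0]]
wrist_force: [0.2, -0.1, -2.6]
width: 0.158
finger_force: 49.2
```

>>> play_rows:
  rows:
    - [[0, 0, 0.2], [0, 0, 0]]
    - [[0, 0, 0.25], [0, 0, 0]]
    - [[0, 0, 0.25], [0, 0, 0]]
    - [[0, 0, 0.25], [0, 0, 0]]
    - [[0, 0, 0.25], [0, 0, 0]]
    - [[0, 0, 0.2], [0, 0, 0]]
    - [[0, 0, 0.1], [0, 0, 0]]
    - [[0, 0, 0], [0, 0, 0]]

```text
t: 8.75
tcp_pos: [552.1, -63.8, 80.8]
orientation: [[-0.984, 0.179, 0.001], [0.179, 0.984, -0.001], [-0.001, -0.001, -1.0]]
wrist_force: [-2.6, -2.1, 4.8]
width: 0.158
finger_force: 50.7
```

Run:
```python
from h import *
where(); w=snap("wrist","w4"); snap("side","s4"); snap("top","t4")
a=cv2.imread("pics/s4.png")[170:320,200:400]
cv2.imwrite("pics/m4.png",np.hstack([cv2.resize(a,(400,300)),cv2.resize(cv2.imread("pics/w4.png"),(400,300))]))
```

```text
t 8.75 [552.1 -63.8  80.8] phi 79.7 j [  10.   24.  -20.    0.  -46. -111.] F [-2.6 -2.1  4.8] w 13.8 50.72861929424107
```

View pics/m4.png

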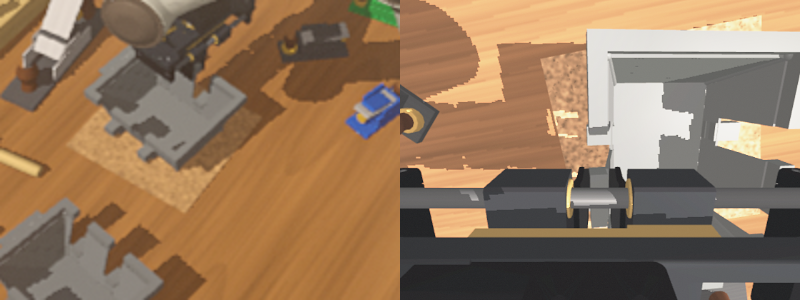

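>>> play_rows:
  rows:
    - [[0, 0, 0.05], [0, 0, 0]]
    - [[0, 0, 0.05], [0, 0, 0]]
    - [[0, 0, 0], [0, 0, 0]]
  newtons: 20

```text
t: 9.28
tcp_pos: [551.9, -63.4, 73.9]
orientation: [[-0.984, 0.18, 0.001], [0.18, 0.984, -0.0], [-0.001, -0.0, -1.0]]
wrist_force: [-1.5, -4.5, 5.0]
width: 0.174
finger_force: 21.5
```

>>> play_rows:
  rows:
    - [[0, 0, 0.05], [0, 0, 0]]
    - [[0, 0, 0.05], [0, 0, 0]]
    - [[0, 0, 0], [0, 0, 0]]
  newtons: 12

```text
t: 9.65
tcp_pos: [551.5, -63.0, 67.6]
orientation: [[-0.984, 0.179, -0.0], [0.179, 0.984, -0.0], [0.0, -0.0, -1.0]]
wrist_force: [-0.2, -3.8, 3.9]
width: 0.182
finger_force: 12.6
```

>>> play_rows:
  rows:
    - [[0, 0, 0], [0, 0, 0]]
    - [[0, 0, 0], [0, 0, 0]]
    - [[0, 0, 0], [0, 0, 0]]
    - [[0, 0, 0], [0, 0, 0]]
  hand: 50

```text
t: 10.15
tcp_pos: [551.5, -62.9, 67.6]
orientation: [[-0.984, 0.179, -0.0], [0.179, 0.984, 0.0], [0.0, 0.0, -1.0]]
wrist_force: [-0.5, -0.2, 0.4]
width: 0.483
finger_force: 0.0
```

>>> play_rows:
  rows:
    - [[0, 0, -0.2], [0, 0, 0]]
    - [[0, 0, -0.4], [0, 0, 0]]
    - [[0, 0, -0.5], [0, 0, 0]]
    - [[0, 0, -0.6], [0, 0, 0]]
    - [[0, 0, -0.6], [0, 0, 0]]
  hand: 85

```text
t: 10.78
tcp_pos: [551.5, -63.1, 207.9]
orientation: [[-0.984, 0.18, 0.001], [0.18, 0.984, 0.0], [-0.001, 0.0, -1.0]]
wrist_force: [0.1, 0.6, -0.7]
width: 0.843
finger_force: 0.0
```

Run:
```python
from h import *
where()
e=plan([440,-270,200],133,8); print(e[0]);s=e
```

```text
t 10.78 [551.5 -63.1 207.9] phi 79.7 j [  10.   16.  -11.    0.  -63. -111.] F [ 0.1  0.6 -0.7] w 73.4 0.0
[[[0.15, -0.47, 0.02], [0.0, 0.0, -0.148]], [[0.2, -0.44, 0.01], [0.0, 0.0, -0.148]], [[0.26, -0.42, 0.02], [0.0, 0.001, -0.149]], [[0.3, -0.38, 0.01], [0.0, 0.0, -0.148]], [[0.34, -0.35, 0.02], [0.0, 0.0, -0.148]], [[0.39, -0.31, 0.02], [0.0, 0.0, -0.148]], [[0.41, -0.26, 0.01], [0.0, 0.0, -0.148]], [[0.44, -0.21, 0.02], [0.0, 0.0, -0.148]]]
[ 440.30483922 -269.94663875  200.01497868]
```

Run:
```python
from h import *
e=plan([495,-238,190],133,8)
```

```text
[[[0.05, -0.38, 0.04], [0.0, 0.0, -0.148]], [[0.09, -0.37, 0.03], [0.0, 0.0, -0.148]], [[0.14, -0.36, 0.04], [0.0, 0.001, -0.149]], [[0.18, -0.34, 0.04], [0.0, 0.0, -0.148]], [[0.21, -0.31, 0.04], [0.0, 0.0, -0.148]], [[0.25, -0.29, 0.03], [0.0, 0.0, -0.148]], [[0.29, -0.26, 0.04], [0.0, 0.0, -0.148]], [[0.31, -0.23, 0.04], [0.0, 0.0, -0.148]]]
```

>>> play_rows:
  rows:
    - [[0.05, -0.38, 0.04], [0, 0, -0.148]]
    - [[0.09, -0.37, 0.03], [0, 0, -0.148]]
    - [[0.14, -0.36, 0.04], [0, 0, -0.148]]
    - [[0.18, -0.34, 0.04], [0, 0, -0.148]]
    - [[0.21, -0.31, 0.04], [0, 0, -0.148]]
    - [[0.25, -0.29, 0.03], [0, 0, -0.148]]
    - [[0.29, -0.26, 0.04], [0, 0, -0.148]]
    - [[0.31, -0.23, 0.04], [0, 0, -0.148]]

```text
t: 11.78
tcp_pos: [494.8, -239.0, 188.7]
orientation: [[-0.729, -0.684, 0.001], [-0.684, 0.729, -0.0], [-0.001, -0.001, -1.0]]
wrist_force: [0.2, 0.4, -0.7]
width: 0.852
finger_force: 0.0
```

>>> play_rows:
  rows:
    - [[0, 0, 0], [0, 0, 0]]
    - [[0, 0, 0], [0, 0, 0]]

```text
t: 12.02
tcp_pos: [495.2, -238.1, 188.3]
orientation: [[-0.733, -0.68, 0.001], [-0.68, 0.733, -0.0], [-0.001, -0.001, -1.0]]
wrist_force: [0.3, -1.6, 0.2]
width: 0.854
finger_force: 0.0
```

Run:
```python
from h import *
where(); w=snap("wrist","w5"); snap("top","t5"); snap("side","s5")
cv2.imwrite("pics/m5.png",np.vstack([cv2.resize(cv2.imread("pics/w5.png")[:315],(800,450)),np.hstack([cv2.resize(cv2.imread("pics/t5.png")[180:270,140:380],(400,150)),cv2.resize(cv2.imread("pics/s5.png")[190:340,170:370],(200,150)),np.zeros((150,200,3),np.uint8)])]))
```

```text
t 12.03 [ 495.2 -238.1  188.3] phi 132.9 j [ -9.  16. -13.  -0. -60. -38.] F [ 0.3 -1.6  0.2] w 74.3 0.0
```

View pics/m5.png

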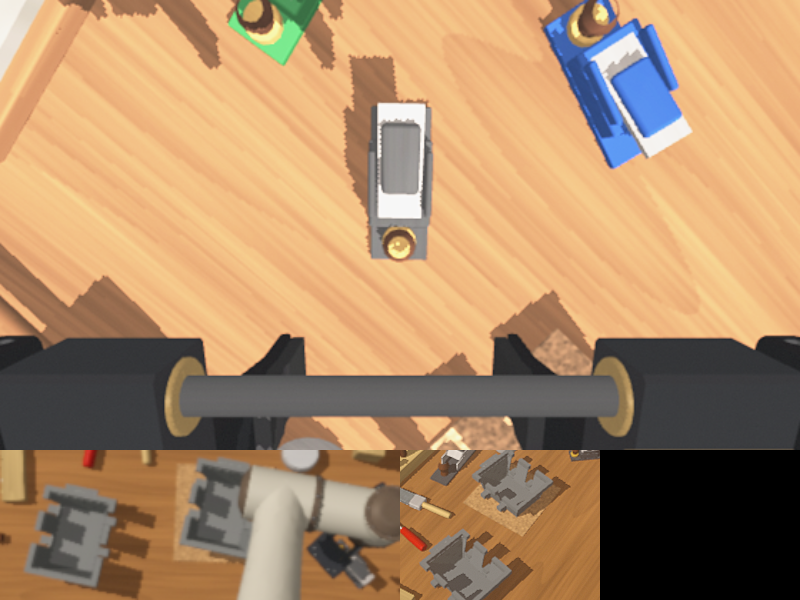

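The wrist view (800-wide) shows the black plane upright: toe edge from (371,258) to (427,258), knob at (399,245), cap rear edge at (403,103). The green plane is upper left and the blue one upper right. The small views show both totes upright, with one on the mat.

Run:
```python
from h import *
f=load("w5");a=load("top0");k=.7
q=lambda u,v,z:onz(f,u*k,v*k,z)
t=q(399,258,6);print("toe",t,"w",np.linalg.norm(q(371,258,6)-q(427,258,6)))
print("knob tri",tri([(f,399*k,243*k),(a,325+122*.15-.4,225+93*.15-.4)]))
print("caprear tri",tri([(f,403*k,103*k),(a,325+240*.15-.4,225+212*.15-.4)]))
F=q(401,218,38);B=q(403.5,103,42);print(F,B); d=(F-B)[:2];th=np.arctan2(d[1],d[0]);print("yaw cap",np.degrees(th))
d2=(t-B)[:2];print("yaw toe-cap",np.degrees(np.arctan2(d2[1],d2[0])))
print("side widths", np.linalg.norm(q(370,170,30)-q(432,170,30)), (q(370,170,30)+q(432,170,30))/2)
o=t[:2]-56*np.array([np.cos(th),np.sin(th)]);print("origin",o, "side-mid check", )
```

```text
toe [ 490.44173288 -242.5000988     6.        ] w 44.04230782444676
knob tri [ 480.66120324 -252.31611894   22.25762772]
caprear tri [ 414.20731333 -309.80616217   69.40154273]
[ 464.44861852 -264.75659083   38.        ] [ 409.34222588 -313.87567697   42.        ]
yaw cap 41.71221673439438
yaw toe-cap 41.35096708823211
side widths 43.101517211360076 [ 440.78904246 -286.72822887   30.        ]
origin [ 448.63793877 -279.76191301] side-mid check
```

Run:
```python
from h import *
e=plan([447.1,-281.1,70],131.5,5); plan([447.1,-281.1,18],131.5,3,e)
```

```text
[[[0.22, 0.0, 0.39], [0.0, 0.0, 0.006]], [[0.21, 0.01, 0.4], [0.0, 0.0, 0.007]], [[0.22, 0.0, 0.39], [0.0, 0.0, 0.006]], [[0.22, 0.0, 0.39], [0.0, 0.0, 0.007]], [[0.21, 0.0, 0.4], [0.0, 0.0, 0.006]]]
[[[0.0, 0.0, 0.29], [0.0, 0.0, 0.0]], [[0.0, 0.0, 0.29], [0.0, 0.0, 0.0]], [[0.0, 0.0, 0.28], [0.0, 0.0, 0.0]]]
```

>>> play_rows:
  rows:
    - [[0.22, 0, 0.39], [0, 0, 0.006]]
    - [[0.21, 0.01, 0.4], [0, 0, 0.007]]
    - [[0.22, 0, 0.39], [0, 0, 0.006]]
    - [[0.22, 0, 0.39], [0, 0, 0.007]]
    - [[0.21, 0, 0.4], [0, 0, 0.006]]
    - [[0, 0, 0.29], [0, 0, 0]]
    - [[0, 0, 0.29], [0, 0, 0]]
    - [[0, 0, 0.28], [0, 0, 0]]

```text
t: 13.18
tcp_pos: [447.3, -281.1, 17.6]
orientation: [[-0.749, -0.663, 0.0], [-0.663, 0.749, -0.0], [-0.0, -0.0, -1.0]]
wrist_force: [-0.0, 0.5, -0.7]
width: 0.851
finger_force: 0.0
```

>>> play_rows:
  rows:
    - [[0, 0, 0], [0, 0, 0]]
    - [[0, 0, 0], [0, 0, 0]]
    - [[0, 0, 0], [0, 0, 0]]
    - [[0, 0, 0], [0, 0, 0]]
    - [[0, 0, 0], [0, 0, 0]]
    - [[0, 0, 0], [0, 0, 0]]
  hand: 0
  newtons: 50

```text
t: 13.92
tcp_pos: [447.3, -281.6, 18.7]
orientation: [[-0.749, -0.663, 0.001], [-0.663, 0.749, -0.0], [-0.001, -0.001, -1.0]]
wrist_force: [-0.7, 1.5, 5.0]
width: 0.498
finger_force: 50.0
```

Run:
```python
from h import *
s=(np.array([447.2,-281.2,18.]),down(131.5))
e=plan([447.2,-281.2,170],131.5,4,s); e=plan([487,334.5,200],79.4,12,e)
```

```text
[[[0.0, 0.0, -0.63], [0.0, 0.0, 0.0]], [[0.0, 0.0, -0.64], [0.0, 0.0, 0.0]], [[0.0, 0.0, -0.63], [0.0, 0.0, 0.0]], [[0.0, 0.0, -0.63], [0.0, 0.0, 0.0]]]
[[[-0.61, 0.6, -0.04], [0.0, 0.0, 0.096]], [[-0.56, 0.65, -0.04], [0.0, 0.0, 0.097]], [[-0.51, 0.69, -0.05], [0.0, 0.0, 0.096]], [[-0.45, 0.73, -0.04], [0.0, 0.0, 0.097]], [[-0.41, 0.75, -0.04], [0.0, 0.0, 0.096]], [[-0.34, 0.79, -0.04], [0.0, 0.0, 0.097]], [[-0.28, 0.81, -0.04], [0.0, 0.0, 0.096]], [[-0.22, 0.83, -0.05], [0.0, 0.0, 0.097]]]
[[[-0.15, 0.84, -0.04], [0.0, 0.0, 0.096]], [[-0.09, 0.85, -0.04], [0.0, 0.0, 0.097]], [[-0.03, 0.86, -0.04], [0.0, 0.0, 0.096]], [[0.04, 0.85, -0.04], [0.0, 0.0, 0.097]]]
```

>>> play_rows:
  rows:
    - [[0, 0, -0.3], [0, 0, 0]]
    - [[0, 0, -0.6], [0, 0, 0]]
    - [[0, 0, -0.64], [0, 0, 0]]
    - [[0, 0, -0.63], [0, 0, 0]]
    - [[0, 0, -0.36], [0, 0, 0]]

```text
t: 14.55
tcp_pos: [446.4, -281.2, 170.5]
orientation: [[-0.749, -0.662, 0.0], [-0.662, 0.749, 0.001], [-0.001, 0.0, -1.0]]
wrist_force: [0.5, 0.1, -4.1]
width: 0.505
finger_force: 50.0
```

>>> play_rows:
  rows:
    - [[-0.61, 0.6, -0.04], [0, 0, 0.096]]
    - [[-0.56, 0.65, -0.04], [0, 0, 0.097]]
    - [[-0.51, 0.69, -0.05], [0, 0, 0.096]]
    - [[-0.45, 0.73, -0.04], [0, 0, 0.097]]
    - [[-0.41, 0.75, -0.04], [0, 0, 0.096]]
    - [[-0.34, 0.79, -0.04], [0, 0, 0.097]]
    - [[-0.28, 0.81, -0.04], [0, 0, 0.096]]
    - [[-0.22, 0.83, -0.05], [0, 0, 0.097]]

```text
t: 15.55
tcp_pos: [472.0, 130.4, 188.8]
orientation: [[-0.993, -0.115, -0.003], [-0.115, 0.993, -0.001], [0.003, -0.001, -1.0]]
wrist_force: [0.2, -0.4, -3.5]
width: 0.505
finger_force: 50.0
```

>>> play_rows:
  rows:
    - [[-0.15, 0.84, -0.04], [0, 0, 0.096]]
    - [[-0.09, 0.85, -0.04], [0, 0, 0.097]]
    - [[-0.03, 0.86, -0.04], [0, 0, 0.096]]
    - [[0.04, 0.85, -0.04], [0, 0, 0.097]]
    - [[0, 0, 0], [0, 0, 0]]
    - [[0, 0, 0], [0, 0, 0]]
    - [[0, 0, 0], [0, 0, 0]]

```text
t: 16.42
tcp_pos: [485.9, 332.6, 199.1]
orientation: [[-0.983, 0.185, -0.001], [0.185, 0.983, -0.001], [0.001, -0.001, -1.0]]
wrist_force: [0.1, -0.3, -3.9]
width: 0.501
finger_force: 50.0
```

Run:
```python
from h import *
where(); w=snap("wrist","w6")
cv2.imwrite("pics/m6.png",cv2.resize(cv2.imread("pics/w6.png"),(800,600)))
```

```text
t 16.43 [485.9 332.6 199.1] phi 79.3 j [  50.   20.   -7.   -0.  -64. -151.] F [ 0.1 -0.3 -3.9] w 43.6 49.984682109206915
```

View pics/m6.png

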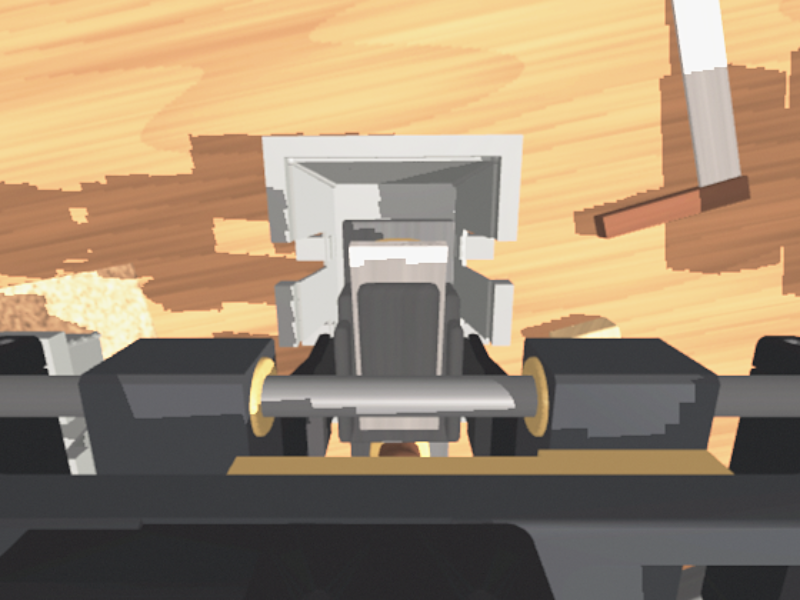

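The plane is held straight along the tote. The lower tote's rim corners are at (263,137) and (523,137).

Run:
```python
from h import *
f=load("w6");k=.7
A=onz(f,263*k,137*k,85);B=onz(f,523*k,137*k,85);print(np.linalg.norm(B-A))
y=(B-A)/np.linalg.norm(B-A);x=np.array([y[1],-y[0],0]);C=(A+B)/2+95*x;ph=np.degrees(np.arctan2(y[1],y[0]));print(ph,C)
g=C-1.6*x; 
e=plan([g[0],g[1],110],ph,5); e=plan([g[0],g[1],25],ph,8,e)
```

```text
152.9846928308187
79.31301234945344 [488.78107581 328.712549    85.        ]
[[[-0.01, -0.01, 0.3], [0.0, 0.0, 0.0]], [[0.0, -0.01, 0.3], [0.0, 0.0, 0.0]], [[-0.01, -0.01, 0.29], [-0.001, -0.001, 0.0]], [[0.0, -0.01, 0.3], [0.0, 0.0, 0.0]], [[-0.01, -0.02, 0.3], [0.0, 0.0, 0.0]]]
[[[0.0, 0.0, 0.18], [0.0, 0.0, 0.0]], [[0.0, 0.0, 0.17], [0.0, 0.0, 0.0]], [[0.0, 0.0, 0.18], [0.0, 0.0, 0.0]], [[0.0, 0.0, 0.18], [0.0, 0.0, 0.0]], [[0.0, 0.0, 0.18], [0.0, 0.0, 0.0]], [[0.0, 0.0, 0.17], [0.0, 0.0, 0.0]], [[0.0, 0.0, 0.18], [0.0, 0.0, 0.0]], [[0.0, 0.0, 0.18], [0.0, 0.0, 0.0]]]
```

>>> play_rows:
  rows:
    - [[0, -0.02, 0.3], [0, 0, 0]]
    - [[0, -0.02, 0.3], [0, 0, 0]]
    - [[0, -0.02, 0.29], [0, 0, 0]]
    - [[0, -0.02, 0.3], [0, 0, 0]]
    - [[0, -0.01, 0.3], [0, 0, 0]]
    - [[0, 0, 0], [0, 0, 0]]
    - [[0, 0, 0], [0, 0, 0]]

```text
t: 17.35
tcp_pos: [486.0, 328.7, 111.4]
orientation: [[-0.983, 0.184, 0.001], [0.184, 0.983, 0.001], [-0.001, 0.001, -1.0]]
wrist_force: [0.8, 0.7, -3.7]
width: 0.502
finger_force: 50.0
```

Run:
```python
from h import *
where(); w=snap("wrist","w7")
im=cv2.imread("pics/w7.png"); g=cv2.cvtColor(im,cv2.COLOR_BGR2HSV); m=((g[:,:,1]<40)&(g[:,:,2]>150)).astype(np.uint8)
k,l,st,c=cv2.connectedComponentsWithStats(m)
i=[i for i in range(1,k) if st[i,4]>800]
for j in i: print(st[j])
for r in (60,80,100): 
    z=np.where(m[r])[0]; print(r,z.min() if len(z) else None,z.max() if len(z) else None)
```

```text
t 17.35 [486.  328.7 111.4] phi 79.4 j [  50.   24.  -14.    0.  -52. -151.] F [ 0.8  0.7 -3.7] w 43.6 49.98476427979767
[  143    79   272   158 14155]
[ 244  155   75  108 3322]
[ 183  271  179   19 2659]
60 555 559
80 182 559
100 145 559
```

>>> play_rows:
  rows:
    - [[-0.02, 0, 0.2], [0, 0, 0]]
    - [[0, 0, 0.2], [0, 0, 0]]
    - [[0, 0, 0.2], [0, 0, 0]]
    - [[0, 0, 0.2], [0, 0, 0]]
    - [[0, 0, 0.2], [0, 0, 0]]
    - [[0, 0, 0.2], [0, 0, 0]]
    - [[0, 0, 0.2], [0, 0, 0]]
    - [[0, 0, 0], [0, 0, 0]]

```text
t: 18.4
tcp_pos: [485.9, 327.8, 25.0]
orientation: [[-0.983, 0.184, -0.002], [0.184, 0.983, -0.002], [0.001, -0.002, -1.0]]
wrist_force: [-0.4, 0.6, -3.4]
width: 0.503
finger_force: 50.0
```

>>> play_rows:
  rows:
    - [[0, 0, 0.03], [0, 0, 0]]
    - [[0, 0, 0.03], [0, 0, 0]]
    - [[0, 0, 0], [0, 0, 0]]

```text
t: 18.77
tcp_pos: [486.6, 328.5, 23.0]
orientation: [[-0.983, 0.184, 0.0], [0.184, 0.983, 0.0], [-0.0, 0.0, -1.0]]
wrist_force: [-0.4, 0.7, -4.0]
width: 0.504
finger_force: 50.0
```

>>> play_rows:
  rows:
    - [[0, 0, 0.03], [0, 0, 0]]
    - [[0, 0, 0], [0, 0, 0]]
    - [[0, 0, 0], [0, 0, 0]]

```text
t: 19.15
tcp_pos: [486.7, 328.7, 22.7]
orientation: [[-0.983, 0.184, 0.001], [0.184, 0.983, 0.0], [-0.001, 0.0, -1.0]]
wrist_force: [-2.4, -0.7, 5.4]
width: 0.499
finger_force: 50.0
```

>>> play_rows:
  rows:
    - [[0, 0, 0], [0, 0, 0]]
    - [[0, 0, 0], [0, 0, 0]]
    - [[0, 0, 0], [0, 0, 0]]
  hand: 62

```text
t: 19.52
tcp_pos: [486.8, 328.7, 21.1]
orientation: [[-0.983, 0.184, 0.001], [0.184, 0.983, 0.0], [-0.0, 0.001, -1.0]]
wrist_force: [-0.5, -0.5, -0.9]
width: 0.615
finger_force: 0.0
```

>>> play_rows:
  rows:
    - [[0, 0, -0.2], [0, 0, 0]]
    - [[0, 0, -0.4], [0, 0, 0]]
    - [[0, 0, -0.5], [0, 0, 0]]
    - [[0, 0, -0.6], [0, 0, 0]]
    - [[0, 0, -0.6], [0, 0, 0]]
    - [[0, 0, -0.6], [0, 0, 0]]
    - [[0, 0, 0], [0, 0, 0]]
    - [[0, 0, 0], [0, 0, 0]]

```text
t: 20.52
tcp_pos: [486.1, 328.2, 195.0]
orientation: [[-0.983, 0.184, -0.0], [0.184, 0.983, 0.0], [0.0, 0.0, -1.0]]
wrist_force: [0.9, -0.4, 0.5]
width: 0.621
finger_force: 0.0
```

Run:
```python
from h import *
where(); w=snap("wrist","w8")
cv2.imwrite("pics/m8.png",cv2.resize(cv2.imread("pics/w8.png"),(800,600)))
```

```text
t 20.52 [486.1 328.2 195. ] phi 79.4 j [  50.   20.   -7.   -0.  -63. -150.] F [ 0.9 -0.4  0.5] w 54.0 0.0
```

View pics/m8.png

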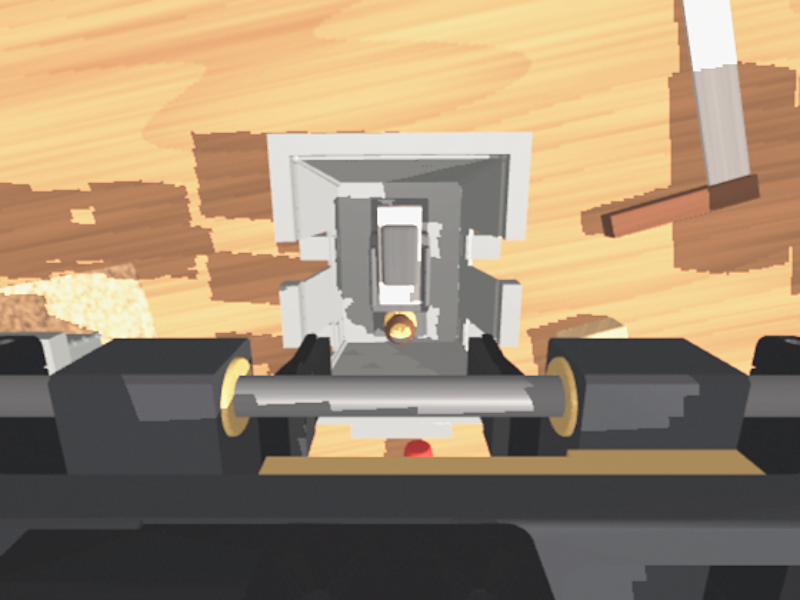

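The plane sits sole-down, centred in the lower tote. The rim's −x corners are at (267,134) and (532,132), and the tab's far edge is at row 437.

```bash
cat >> h.py <<'E'
def rimcorners(f,seed):
    """pixel corners of the -x rim edge; seed: a pixel on the rim band"""
    g=cv2.cvtColor(f["color"],cv2.COLOR_RGB2HSV); m=((g[:,:,1]<45)&(g[:,:,2]>140)).astype(np.uint8)
    l=cv2.connectedComponents(m)[1]; k=l[seed[1],seed[0]]; v,u=np.where(l==k); assert k>0
    a=np.argmin(u+v); b=np.argmax(u-v); return (u[a],v[a]),(u[b]+1,v[b])
def pose(f,p,q,z):
    A=onz(f,*p,z);B=onz(f,*q,z);n=np.linalg.norm(B-A);y=(B-A)/n;x=np.array([y[1],-y[0],0]);return ((A+B)/2+95*x).round(1),np.degrees(np.arctan2(y[1],y[0])).round(2),n.round(1)
E
python3 - <<'E'
from h import *
f=load("w8"); p,q=rimcorners(f,(280,100)); print(p,q,pose(f,p,q,85)); print(pose(f,(267*.7,133*.7),(531.5*.7,132*.7),85))
T=onz(f,400*.7,437*.7,85);print("tab edge",T)
e=plan([549,-63,150],79.6,8)
E
```

```text
(np.int64(187), np.int64(94)) (np.int64(373), np.int64(93)) (array([488.4, 329.3,  85. ]), np.float64(79.66), np.float64(153.7))
(array([487.7, 328.9,  85. ]), np.float64(79.57), np.float64(152.9))
tab edge [590.52406454 309.89339677  85.        ]
[[[-0.28, -0.78, 0.09], [0.0, 0.0, -0.001]], [[-0.28, -0.77, 0.1], [0.0, 0.0, 0.0]], [[-0.28, -0.78, 0.09], [-0.001, -0.001, -0.001]], [[-0.27, -0.78, 0.09], [0.0, 0.0, 0.0]], [[-0.28, -0.77, 0.09], [0.0, 0.0, -0.001]], [[-0.28, -0.78, 0.1], [0.0, 0.0, -0.001]], [[-0.28, -0.78, 0.09], [0.0, 0.0, 0.0]], [[-0.27, -0.77, 0.09], [-0.001, 0.0, -0.001]]]
```

>>> play_rows:
  rows:
    - [[-0.28, -0.78, 0.09], [0, 0, 0]]
    - [[-0.28, -0.77, 0.1], [0, 0, 0]]
    - [[-0.28, -0.78, 0.09], [0, 0, 0]]
    - [[-0.27, -0.78, 0.09], [0, 0, 0]]
    - [[-0.28, -0.77, 0.09], [0, 0, 0]]
    - [[-0.28, -0.78, 0.1], [0, 0, 0]]
    - [[-0.28, -0.78, 0.09], [0, 0, 0]]
    - [[-0.27, -0.77, 0.09], [0, 0, 0]]
  hand: 80

```text
t: 21.58
tcp_pos: [548.2, -64.0, 149.2]
orientation: [[-0.983, 0.184, -0.002], [0.184, 0.983, -0.0], [0.002, -0.001, -1.0]]
wrist_force: [0.3, 0.9, 0.2]
width: 0.803
finger_force: 0.0
```

>>> play_rows:
  rows:
    - [[0, 0, 0], [0, 0, 0]]
    - [[0, 0, 0], [0, 0, 0]]
    - [[0, 0, 0], [0, 0, 0]]

```text
t: 21.95
tcp_pos: [548.7, -61.3, 150.4]
orientation: [[-0.983, 0.183, -0.0], [0.183, 0.983, 0.0], [0.0, -0.0, -1.0]]
wrist_force: [-0.7, -0.3, 0.2]
width: 0.801
finger_force: 0.0
```

Run:
```python
from h import *
where(); f=snap("wrist","w9"); 
g=cv2.cvtColor(f["color"],cv2.COLOR_RGB2HSV); m=((g[:,:,1]<45)&(g[:,:,2]>140)).astype(np.uint8)
k,l,st,c=cv2.connectedComponentsWithStats(m); print([list(s) for s in st[1:] if s[4]>1500])
try:
  exp=proj(f,[557-89*.984-0, 8+89*.18,88]); print(exp); p,q=rimcorners(f,tuple(exp.round().astype(int))); print(p,q,pose(f,p,q,88))
except Exception as ex: print(repr(ex))
```

```text
t 21.95 [548.7 -61.3 150.4] phi 79.5 j [  10.   19.  -16.   -0.  -56. -111.] F [-0.7 -0.3  0.2] w 69.7 0.0
[[np.int32(258), np.int32(56), np.int32(236), np.int32(207), np.int32(20242)], [np.int32(134), np.int32(269), np.int32(273), np.int32(21), np.int32(3970)], [np.int32(259), np.int32(291), np.int32(103), np.int32(29), np.int32(1586)]]
[381.08599987  86.33824343]
(np.int64(266), np.int64(77)) (np.int64(493), np.int64(76)) (array([556.5,   6.6,  88. ]), np.float64(79.71), np.float64(152.5))
```

Run:
```python
from h import *
f=load("w9")
g=cv2.cvtColor(f["color"],cv2.COLOR_RGB2HSV); m=((g[:,:,1]<45)&(g[:,:,2]>140)).astype(np.uint8)
l=cv2.connectedComponents(m)[1]; k=l[86,381]
for r in list(range(56,86,3))+[100,120,140,160,180,200,220,240,260]:
    z=np.where(l[r]==k)[0]; print(r,(z.min(),z.max(),len(z)) if len(z) else 0, end="; ")
```

```text
56 (np.int64(418), np.int64(418), 1); 59 (np.int64(411), np.int64(419), 9); 62 (np.int64(387), np.int64(420), 11); 65 (np.int64(372), np.int64(428), 21); 68 (np.int64(357), np.int64(429), 35); 71 (np.int64(342), np.int64(428), 50); 74 (np.int64(328), np.int64(437), 69); 77 (np.int64(266), np.int64(493), 228); 80 (np.int64(265), np.int64(492), 228); 83 (np.int64(265), np.int64(492), 228); 100 (np.int64(266), np.int64(489), 137); 120 (np.int64(266), np.int64(486), 55); 140 (np.int64(266), np.int64(482), 143); 160 (np.int64(266), np.int64(479), 130); 180 (np.int64(271), np.int64(380), 85); 200 (np.int64(288), np.int64(335), 48); 220 (np.int64(267), np.int64(361), 95); 240 (np.int64(268), np.int64(374), 86); 260 (np.int64(294), np.int64(298), 5);
```

Run:
```python
from h import *
e=plan([551.7,-64.7,73],79.7,6)
```

```text
[[[-0.01, -0.01, 0.22], [0.0, 0.0, -0.001]], [[-0.01, -0.01, 0.21], [0.0, 0.0, -0.001]], [[-0.01, 0.0, 0.22], [0.0, 0.0, 0.0]], [[-0.01, -0.01, 0.21], [0.0, 0.0, -0.001]], [[-0.01, -0.01, 0.22], [0.0, 0.0, -0.001]], [[-0.01, -0.01, 0.21], [0.0, 0.0, -0.001]]]
```

>>> play_rows:
  rows:
    - [[-0.01, -0.01, 0.22], [0, 0, 0]]
    - [[-0.01, -0.01, 0.21], [0, 0, 0]]
    - [[-0.01, 0, 0.22], [0, 0, 0]]
    - [[-0.01, -0.01, 0.21], [0, 0, 0]]
    - [[-0.01, -0.01, 0.22], [0, 0, 0]]
    - [[-0.01, -0.01, 0.21], [0, 0, 0]]
    - [[0, 0, 0], [0, 0, 0]]

```text
t: 22.88
tcp_pos: [551.0, -66.1, 71.8]
orientation: [[-0.983, 0.184, -0.003], [0.184, 0.983, -0.0], [0.003, -0.001, -1.0]]
wrist_force: [0.2, 0.8, -0.0]
width: 0.803
finger_force: 0.0
```

>>> play_rows:
  rows:
    - [[0, 0, 0], [0, 0, 0]]
    - [[0, 0, 0], [0, 0, 0]]
    - [[0, 0, 0], [0, 0, 0]]
    - [[0, 0, 0], [0, 0, 0]]
    - [[0, 0, 0], [0, 0, 0]]
    - [[0, 0, 0], [0, 0, 0]]
    - [[0, 0, 0], [0, 0, 0]]
    - [[0, 0, 0], [0, 0, 0]]
  hand: 0
  newtons: 60

```text
t: 23.88
tcp_pos: [551.9, -65.8, 73.3]
orientation: [[-0.983, 0.184, 0.0], [0.184, 0.983, 0.0], [-0.0, 0.0, -1.0]]
wrist_force: [-1.0, 0.3, 0.6]
width: 0.159
finger_force: 59.0
```

>>> play_rows:
  rows:
    - [[0, 0, 0], [0, 0, 0]]
    - [[0, 0, 0], [0, 0, 0]]

```text
t: 24.12
tcp_pos: [551.9, -65.9, 73.2]
orientation: [[-0.983, 0.184, 0.0], [0.184, 0.983, 0.0], [-0.0, 0.0, -1.0]]
wrist_force: [0.5, 0.7, 1.0]
width: 0.157
finger_force: 59.1
```

>>> play_rows:
  rows:
    - [[0, 0, -0.1], [0, 0, 0]]
    - [[0, 0, -0.3], [0, 0, 0]]
    - [[0, 0, -0.5], [0, 0, 0]]
    - [[0, 0, -0.5], [0, 0, 0]]
    - [[0, 0, -0.5], [0, 0, 0]]
    - [[0, 0, -0.1], [0, 0, 0]]
    - [[0, 0, 0], [0, 0, 0]]
    - [[0, 0, 0], [0, 0, 0]]

```text
t: 25.12
tcp_pos: [550.7, -66.0, 191.3]
orientation: [[-0.983, 0.184, -0.004], [0.184, 0.983, -0.0], [0.004, -0.001, -1.0]]
wrist_force: [-0.2, -0.4, -2.9]
width: 0.159
finger_force: 57.2
```

```bash
cat >> h.py <<'E'
def tilt(name,dz):
    """held tote: -x corners in camera; A (grip side) at rim height TCP+dz; find B height so |AB|=153.6"""
    f=load(name); 
    g=cv2.cvtColor(f["color"],cv2.COLOR_RGB2HSV); m=((g[:,:,1]<45)&(g[:,:,2]>140)).astype(np.uint8)
    n,l,st,c=cv2.connectedComponentsWithStats(m); k=1+np.argmax(st[1:,4]); print(st[k])
    for r in range(40,140,10):
        z=np.where(l[r]==k)[0]; print(r,(int(z.min()),int(z.max()),len(z)) if len(z) else 0,end="; ")
    v,u=np.where(l==k); return l==k
E
python3 - <<'E'
from h import *
where(); snap("wrist","w10"); snap("side","s10"); tilt("w10",15); tilt("w3",20); tilt("w4",20)
E
```

```text
t 25.12 [550.7 -66.  191.3] phi 79.4 j [  10.   17.  -12.   -0.  -61. -111.] F [-0.2 -0.4 -2.9] w 13.9 57.183166332542896
[  264    42   296   211 24888]
40 0; 50 (264, 559, 296); 60 (264, 559, 296); 70 (264, 559, 296); 80 (264, 537, 274); 90 (264, 301, 38); 100 (264, 305, 42); 110 (264, 309, 46); 120 (265, 392, 127); 130 (265, 384, 117); [  258     0   302   254 26093]
40 (546, 559, 14); 50 (265, 559, 295); 60 (265, 559, 295); 70 (265, 559, 295); 80 (265, 559, 264); 90 (266, 559, 43); 100 (266, 559, 45); 110 (266, 559, 48); 120 (266, 559, 121); 130 (266, 559, 121); [  261    31   299   223 24840]
40 (423, 461, 10); 50 (262, 559, 298); 60 (262, 559, 298); 70 (262, 559, 298); 80 (262, 531, 270); 90 (263, 298, 36); 100 (263, 300, 38); 110 (263, 302, 40); 120 (263, 368, 106); 130 (263, 369, 107);
```

```bash
cat >> h.py <<'E'
def edgetilt(name,phi,zA,us=(275,300,400,480,530)):
    f=load(name); g=cv2.cvtColor(f["color"],cv2.COLOR_RGB2HSV); m=((g[:,:,1]<45)&(g[:,:,2]>140))
    vs=[]
    for u in us:
        col=m[20:120,u]; run=np.convolve(col,np.ones(8),'valid'); i=np.where(run==8)[0]; vs.append(20+int(i[0]))
    A=onz(f,us[0],vs[0],zA); y=np.array([np.cos(np.radians(phi)),np.sin(np.radians(phi)),0]); n=np.array([-y[1],y[0],0])
    out=[]
    for u,v in zip(us,vs):
        c,d=ray(f,u,v); X=c+d*((A-c)@n)/(d@n); out.append(((X-A)@y,X[2]))
    out=np.array(out); k=np.polyfit(out[:,0],out[:,1],1); print(name,vs,out.round(1).tolist(),"tilt deg",np.degrees(np.arctan(k[0])).round(2))
E
python3 - <<'E'
from h import *
edgetilt("w9",79.7,88,(275,300,350,430,480)); edgetilt("w2",79.4,109); edgetilt("w3",79.4,217); edgetilt("w4",79.4,100); edgetilt("w10",79.6,206)
E
```

```text
w9 [77, 77, 70, 72, 76] [[0.0, 88.0], [16.8, 87.5], [44.3, 115.8], [95.3, 106.9], [137.4, 88.6]] tilt deg 1.56
w2 [62, 62, 63, 64, 65] [[0.0, 109.0], [13.6, 109.4], [68.3, 107.9], [113.2, 106.2], [142.7, 103.9]] tilt deg -2.02
w3 [41, 42, 45, 48, 50] [[0.0, 217.0], [10.5, 215.6], [54.3, 211.4], [92.2, 206.6], [117.5, 203.2]] tilt deg -6.55
w4 [41, 41, 42, 43, 44] [[0.0, 100.0], [10.4, 100.2], [52.1, 99.4], [86.1, 98.4], [108.1, 97.1]] tilt deg -1.51
w10 [42, 42, 43, 43, 44] [[0.0, 206.0], [10.8, 205.8], [54.8, 203.2], [90.2, 202.6], [113.9, 200.3]] tilt deg -2.71
```

Run:
```python
from h import *
s=bot.get_state(); s0=(np.array([551.3,-66.,191.5]),np.array(s["orientation"]))
e=plan([522,170,215],169.5,10,s0); e=plan([492.7,400.4,200],259.3,10,e); print(e[0])
```

```text
[[[0.12, 0.38, -0.04], [0.0, 0.0, -0.2]], [[0.06, 0.39, -0.04], [0.0, -0.001, -0.201]], [[0.0, 0.4, -0.04], [0.001, 0.0, -0.2]], [[-0.06, 0.39, -0.04], [0.0, 0.0, -0.2]], [[-0.13, 0.37, -0.04], [0.0, -0.001, -0.2]], [[-0.18, 0.35, -0.04], [0.0, 0.0, -0.201]], [[-0.24, 0.32, -0.04], [0.0, 0.0, -0.2]], [[-0.28, 0.28, -0.03], [0.001, -0.001, -0.2]]]
[[[-0.32, 0.23, -0.04], [0.0, 0.0, -0.2]], [[-0.36, 0.18, -0.04], [0.0, -0.001, -0.201]]]
[[[-0.37, 0.12, 0.02], [0.0, 0.0, -0.2]], [[-0.38, 0.06, 0.03], [0.0, 0.0, -0.199]], [[-0.39, 0.0, 0.02], [0.0, 0.0, -0.2]], [[-0.38, -0.07, 0.03], [0.0, 0.0, -0.199]], [[-0.37, -0.12, 0.02], [0.0, 0.0, -0.2]], [[-0.34, -0.17, 0.03], [0.0, 0.0, -0.199]], [[-0.31, -0.23, 0.02], [0.0, 0.0, -0.2]], [[-0.28, -0.27, 0.03], [0.0, 0.0, -0.199]]]
[[[-0.22, -0.32, 0.02], [0.0, 0.0, -0.2]], [[-0.18, -0.34, 0.03], [0.0, 0.0, -0.199]]]
[492.56120087 400.28711168 199.90577961]
```

>>> play_rows:
  rows:
    - [[0.12, 0.38, -0.04], [0, 0, -0.2]]
    - [[0.06, 0.39, -0.04], [0, 0, -0.2]]
    - [[0, 0.4, -0.04], [0, 0, -0.2]]
    - [[-0.06, 0.39, -0.04], [0, 0, -0.2]]
    - [[-0.13, 0.37, -0.04], [0, 0, -0.2]]
    - [[-0.18, 0.35, -0.04], [0, 0, -0.2]]
    - [[-0.24, 0.32, -0.04], [0, 0, -0.2]]
    - [[-0.28, 0.28, -0.03], [0, 0, -0.2]]

```text
t: 26.22
tcp_pos: [528.4, 123.6, 211.1]
orientation: [[-0.474, -0.88, -0.001], [-0.88, 0.474, -0.0], [0.001, 0.001, -1.0]]
wrist_force: [0.2, 0.1, -1.5]
width: 0.153
finger_force: 57.2
```

>>> play_rows:
  rows:
    - [[-0.32, 0.23, -0.04], [0, 0, -0.2]]
    - [[-0.36, 0.18, -0.04], [0, 0, -0.2]]
    - [[-0.37, 0.12, 0.02], [0, 0, -0.2]]
    - [[-0.38, 0.06, 0.03], [0, 0, -0.2]]
    - [[-0.39, 0, 0.02], [0, 0, -0.2]]
    - [[-0.38, -0.07, 0.03], [0, 0, -0.2]]
    - [[-0.37, -0.12, 0.02], [0, 0, -0.2]]
    - [[-0.34, -0.17, 0.03], [0, 0, -0.2]]

```text
t: 27.22
tcp_pos: [505.0, 309.2, 206.6]
orientation: [[0.691, -0.723, -0.001], [-0.723, -0.691, -0.0], [-0.0, 0.001, -1.0]]
wrist_force: [0.7, -0.5, -1.0]
width: 0.156
finger_force: 57.2
```

>>> play_rows:
  rows:
    - [[-0.31, -0.23, 0.02], [0, 0, -0.2]]
    - [[-0.28, -0.27, 0.03], [0, 0, -0.2]]
    - [[-0.22, -0.32, 0.02], [0, 0, -0.2]]
    - [[-0.18, -0.34, 0.03], [0, 0, -0.197]]
    - [[0, 0, 0], [0, 0, 0]]
    - [[0, 0, 0], [0, 0, 0]]
    - [[0, 0, 0], [0, 0, 0]]

```text
t: 28.1
tcp_pos: [493.5, 399.7, 201.5]
orientation: [[0.982, -0.188, -0.0], [-0.188, -0.982, -0.0], [-0.0, 0.0, -1.0]]
wrist_force: [0.1, -1.0, -2.8]
width: 0.154
finger_force: 57.2
```

Run:
```python
from h import *
where(); snap("wrist","w11"); snap("side","s11"); snap("top","t11")
edgetilt("w11",259.5,bot.get_state()["tcp_pos"][2]+15)
f=load("w11"); g=cv2.cvtColor(f["color"],cv2.COLOR_RGB2HSV); m=((g[:,:,1]<45)&(g[:,:,2]>140)).astype(np.uint8)
k,l,st,c=cv2.connectedComponentsWithStats(m); print([s.tolist() for s in st[1:] if s[4]>400])
# expected px of lower tote points
C=np.array([488.2,329.1]);x=np.array([.9836,-.1805]);y=np.array([.1805,.9836])
for a,b,z in((95,77,85),(95,-77,85),(106,35,85),(106,-35,85)): print((a,b),proj(f,[*(C+a*x+b*y),z]).round(0))
U=np.array([*C,75]);
```

```text
t 28.1 [493.5 399.7 201.5] phi -100.8 j [ 54.  24.   0.  -0. -66.  26.] F [ 0.1 -1.  -2.8] w 13.4 57.19696233049035
w11 [42, 42, 43, 44, 44] [[0.0, 216.8], [10.7, 216.5], [54.5, 213.6], [91.2, 210.8], [113.9, 210.3]] tilt deg -3.5
[[125, 0, 95, 141, 6569], [264, 30, 296, 181, 12878], [326, 76, 234, 129, 15711], [0, 158, 59, 104, 2720], [252, 268, 67, 36, 1360], [455, 268, 105, 15, 1002], [436, 296, 51, 36, 834]]
(95, 77) [270.  83.]
(95, -77) [454.  82.]
(106, 35) [321.  69.]
(106, -35) [405.  68.]
```

>>> play_rows:
  rows:
    - [[0, 0, 0.1], [-0.028, 0, 0]]
    - [[0, 0, 0.2], [-0.027, 0, 0]]
    - [[0, 0, 0.2], [0, 0, 0]]
    - [[0, 0, 0.1], [0, 0, 0]]
    - [[0, 0, 0], [0, 0, 0]]
    - [[0, 0, 0], [0, 0, 0]]

```text
t: 29.0
tcp_pos: [493.5, 399.6, 166.0]
orientation: [[0.982, -0.186, -0.007], [-0.186, -0.982, -0.042], [0.001, 0.042, -0.999]]
wrist_force: [1.2, -0.0, -2.1]
width: 0.161
finger_force: 57.2
```

Run:
```python
from h import *
where(); snap("wrist","w12"); snap("side","s12")
zr=bot.get_state()["tcp_pos"][2]+15
edgetilt("w12",259.5,zr)
f=load("w12"); g=cv2.cvtColor(f["color"],cv2.COLOR_RGB2HSV); m=((g[:,:,1]<45)&(g[:,:,2]>140)).astype(np.uint8)
k,l,st,c=cv2.connectedComponentsWithStats(m); print([s.tolist() for s in st[1:] if s[4]>400])
C=np.array([488.2,329.1]);x=np.array([.9836,-.1805]);y=np.array([.1805,.9836])
for r in (45,50,55,60): 
    z=np.where(m[r,230:])[0]+230; u=z.min(); print(r,u,((onz(f,u,r,zr)[:2]-C)@np.array([x,y]).T).round(1))
for a,b,z in((95,77,zr),(95,77,85)): print((a,b),proj(f,[*(C+a*x+b*y),z]).round(0))
for u in (275,300,320): 
    z=np.where(m[20:120,u])[0]+20; print("col",u,z[:3],((onz(f,u,z[0],zr)[:2]-C)@np.array([x,y]).T).round(1))
```

```text
t 29.0 [493.5 399.6 166. ] phi -100.7 j [ 54.  26.  -2.   1. -64.  25.] F [ 1.2 -0.  -2.1] w 14.0 57.18823788687587
w12 [42, 42, 43, 44, 44] [[0.0, 181.2], [10.7, 181.5], [54.5, 180.8], [91.0, 179.8], [113.5, 180.3]] tilt deg -0.68
[[102, 0, 104, 143, 7629], [264, 32, 296, 188, 13130], [324, 76, 236, 121, 15823], [306, 117, 58, 33, 456], [259, 268, 60, 37, 1367], [445, 268, 115, 14, 1165], [436, 296, 51, 36, 853]]
45 264 [95.6 77. ]
50 264 [93.6 77. ]
55 264 [91.6 77.1]
60 264 [89.7 77.1]
(95, 77) [264.  46.]
(95, 77) [265.  78.]
col 275 [42 43 44] [96.7 72.3]
col 300 [42 43 44] [96.8 61.6]
col 320 [42 43 44] [96.8 52.9]
```

>>> play_rows:
  rows:
    - [[-0.02, 0, 0.06], [0, 0, 0]]
    - [[0, 0, 0.06], [0, 0, 0]]
    - [[0, 0, 0.06], [0, 0, 0]]
    - [[0, 0, 0.06], [0, 0, 0]]
    - [[0, 0, 0], [0, 0, 0]]
    - [[0, 0, 0], [0, 0, 0]]

```text
t: 29.85
tcp_pos: [492.0, 399.1, 151.3]
orientation: [[0.982, -0.186, -0.008], [-0.186, -0.982, -0.042], [0.0, 0.043, -0.999]]
wrist_force: [-0.1, 0.3, -2.6]
width: 0.155
finger_force: 57.2
```

>>> play_rows:
  rows:
    - [[0, 0, 0.03], [0, 0, 0]]
    - [[0, 0, 0.03], [0, 0, 0]]
    - [[0, 0, 0], [0, 0, 0]]

```text
t: 30.22
tcp_pos: [491.8, 398.7, 147.3]
orientation: [[0.982, -0.186, -0.008], [-0.187, -0.982, -0.043], [-0.0, 0.044, -0.999]]
wrist_force: [-0.3, 0.4, -2.3]
width: 0.159
finger_force: 57.2
```

>>> play_rows:
  rows:
    - [[0, 0, 0.02], [0, 0, 0]]
    - [[0, 0, 0.02], [0, 0, 0]]
    - [[0, 0, 0], [0, 0, 0]]

```text
t: 30.6
tcp_pos: [491.8, 398.8, 145.4]
orientation: [[0.982, -0.186, -0.008], [-0.186, -0.982, -0.042], [0.0, 0.043, -0.999]]
wrist_force: [0.0, 0.4, -1.1]
width: 0.153
finger_force: 57.2
```

Contact is starting at the expected height (145). I'll ease the grip while lowering a touch.

>>> play_rows:
  rows:
    - [[0, 0, 0.02], [0, 0, 0]]
    - [[0, 0, 0], [0, 0, 0]]
    - [[0, 0, 0], [0, 0, 0]]
  newtons: 20

```text
t: 30.98
tcp_pos: [491.9, 398.6, 145.5]
orientation: [[0.983, -0.186, -0.007], [-0.186, -0.982, -0.043], [0.001, 0.043, -0.999]]
wrist_force: [-3.2, -0.5, 6.0]
width: 0.163
finger_force: 21.2
```

>>> play_rows:
  rows:
    - [[0, 0, 0.01], [0, 0, 0]]
    - [[0, 0, 0], [0, 0, 0]]
    - [[0, 0, 0], [0, 0, 0]]
  newtons: 8

```text
t: 31.35
tcp_pos: [492.0, 398.6, 145.4]
orientation: [[0.983, -0.186, -0.007], [-0.186, -0.982, -0.042], [0.001, 0.043, -0.999]]
wrist_force: [-3.5, -1.0, 6.3]
width: 0.167
finger_force: 8.3
```

>>> play_rows:
  rows:
    - [[0, 0, 0], [0, 0, 0]]
    - [[0, 0, 0], [0, 0, 0]]
    - [[0, 0, 0], [0, 0, 0]]
    - [[0, 0, 0], [0, 0, 0]]
  hand: 50

```text
t: 31.85
tcp_pos: [491.8, 398.7, 143.1]
orientation: [[0.982, -0.186, -0.008], [-0.187, -0.982, -0.043], [-0.0, 0.043, -0.999]]
wrist_force: [0.3, -0.7, -0.2]
width: 0.477
finger_force: 0.0
```

>>> play_rows:
  rows:
    - [[0, 0, -0.1], [0, 0, 0]]
    - [[0, 0, -0.2], [0, 0, 0]]
    - [[0, 0, -0.3], [0, 0, 0]]
    - [[0, 0, -0.3], [0.027, 0, 0]]
    - [[0, 0, -0.3], [0.028, 0, 0]]
    - [[0, 0, 0], [0, 0, 0]]
    - [[0, 0, 0], [0, 0, 0]]

```text
t: 32.72
tcp_pos: [492.0, 401.0, 215.0]
orientation: [[0.982, -0.187, -0.001], [-0.187, -0.982, -0.0], [-0.001, 0.0, -1.0]]
wrist_force: [0.6, 0.3, -0.6]
width: 0.506
finger_force: 0.0
```

Run:
```python
from h import *
where(); f=snap("wrist","w13"); snap("side","s13"); snap("top","t13")
C=np.array([488.2,329.1]);x=np.array([.9836,-.1805]);y=np.array([.1805,.9836])
print("exp",proj(f,[*(C+95*x+77*y),160]).round(0),proj(f,[*(C+95*x-77*y),160]).round(0))
g=cv2.cvtColor(f["color"],cv2.COLOR_RGB2HSV); m=((g[:,:,1]<45)&(g[:,:,2]>140)).astype(np.uint8)
for r in range(40,110,6):
    z=np.where(np.convolve(m[r],np.ones(12),'valid')==12)[0]; print(r,z.min() if len(z) else 0,z.max()+12 if len(z) else 0,len(z),end="; ")
```

```text
t 32.73 [492. 401. 215.] phi -100.8 j [ 54.  23.   1.  -0. -68.  25.] F [ 0.6  0.3 -0.6] w 44.0 0.0
exp [270.  69.] [508.  67.]
40 0 0 0; 46 0 0 0; 52 0 0 0; 58 0 0 0; 64 0 0 0; 70 272 509 226; 76 272 508 225; 82 272 507 224; 88 272 505 19; 94 272 504 32; 100 272 503 49; 106 273 503 64;
```

Both visible corners match the predicted stacked height of 160. I'll retreat sideways and check the other end.

>>> play_rows:
  rows:
    - [[0, 0, -0.3], [0, 0, 0]]
    - [[-0.5, 0.2, -0.2], [0, 0, 0]]
    - [[-0.7, 0.3, -0.2], [0, 0, 0]]
    - [[-0.7, 0.3, 0], [0, 0, 0]]
    - [[-0.6, 0.3, 0], [0, 0, 0]]
    - [[-0.3, 0.1, 0], [0, 0, 0]]
    - [[0, 0, 0], [0, 0, 0]]
    - [[0, 0, 0], [0, 0, 0]]

```text
t: 33.88
tcp_pos: [314.5, 362.5, 257.2]
orientation: [[0.982, -0.187, 0.0], [-0.187, -0.982, -0.0], [0.0, 0.0, -1.0]]
wrist_force: [0.8, 1.2, -0.1]
width: 0.502
finger_force: 0.0
```

Run:
```python
from h import *
where(); f=snap("wrist","w14")
C=np.array([488.2,329.1]);x=np.array([.9836,-.1805]);y=np.array([.1805,.9836])
g=cv2.cvtColor(f["color"],cv2.COLOR_RGB2HSV); m=((g[:,:,1]<45)&(g[:,:,2]>140)).astype(np.uint8)
for n,a,b,z in(("+x+y",95,77,160),("+x-y",95,-77,160),("-x+y",-95,77,160),("-x-y",-95,-77,160),("tab",-106,35,160),("tab",-106,-35,160)):
    u,v=proj(f,[*(C+a*x+b*y),z]).round(0).astype(int); print(n,u,v)
    if 12<u<548 and 12<v<408: print("\n".join("".join(".#"[k] for k in m[r,u-14:u+14]) for r in range(v-10,v+10,2)))
```

```text
t 33.88 [314.5 362.5 257.2] phi -100.8 j [ 69.   6. -16.   0. -68.  11.] F [ 0.8  1.2 -0.1] w 43.6 0.0
+x+y 158 -203
+x-y 400 -205
-x+y 184 109
..............##############
..............##############
..............##############
..............##############
...............#############
............................
............................
............................
............................
............................
-x-y 377 107
###############.............
###############.............
###############.............
###############.............
###############.............
##############..............
............................
............................
............................
............................
tab 237 123
..............##############
..............##############
...............#############
...............#############
...............#############
............................
............................
............................
............................
............................
tab 324 122
###############.............
###############.............
###############.............
##############..............
##############..............
............................
............................
............................
............................
............................
```

All the corners and the tab match a level stack at 160 mm within a pixel, and the arm is clear.

```bash
python3 -c "
from bench import bot
print(bot.job_done())"
```

```text
the job is handed in; nothing more can be done
None
```

The job is handed in at about 34 s: the plane is sole-down in the lower tote, and the empty tote is turned half a turn and stacked above it, with all rim corners measured within about 1 mm of the fully seated pose.

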